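# Set the cabinet's angle gauge and hold its glass flap at it

### The arm

A 6-joint arm with a two-finger parallel gripper is mounted at the origin on the work surface. World frame = base frame: x ahead of the robot, y to its left, z up, the work surface at z = 0. Lengths are in mm, angles in rad, forces in N, time in s.
With the tool pointing down it reaches from about 350 to 975 mm from the base axis. Payload 7.1 kg.
Tool frame: the origin (TCP) lies between the finger pads; the fingertips stand 19 mm ahead of it and the grasp point (between the pads) is the TCP; z points along the fingers, y is the line along which they close (so a half turn about z gives the same grasp; the last joint's range is limited). The gripper opens to 88 mm and grips with 3 to 60 N. Pads are 20 mm wide; open, the fingers measure 115 mm over their backs; the gripper's body (75 mm by 178 mm) begins 61 mm behind the grasp point.
Start: joints at [1.311, 0.423, 1.63, -0, 1.089, -0.019], TCP at [149.018, 606.958, 241.675] pointing down, gripper open.
Joint ranges: [-3, 3], [-0.9, 2.11], [0.09, 2.58], [-1.31, 4.45], [0.11, 2.69], [-2.54, 2.54]. Speed limits (rad/s): [2.39, 2.39, 3.01, 3.14, 3.14, 3.14].

### API

Orientations are given as a rotation vector (axis times angle).
In Python, from workcell import ctrl gives the robot as it stands.
- The arm moves only by the tool arm_command, never from a script. Its argument "series" is a list of rows, each an object with "linear": the shift along the tool's x, y, z in m, a list of three; "turn": the turn about the tool's z in rad. A call has 1 to 10 rows; each row shifts and turns the commanded pose from where the row before left it, along the tool's axes as they then stand; what a row does not reach is not made up. A row lasts 1/10 s, in which the tool goes at most 50 mm and 8.59 degrees, less where a joint would pass 70% of its speed; a pose out of reach is approached as far as the arm can. A call with a gripper value outside its range is refused whole. "jaw" is the opening, from -1 (shut) to 1 (fully open), set as the call begins (left out, the last holds). The fingers move at their own pace and stop on an object; the grip force is fixed at half the most. Time passes only in rows, so rows that do not move let the fingers close. It gives the time, the measured TCP pose, the force, the opening and the grip force at its end, in the units of the state.
- ctrl.get_obs(): the state, without advancing time (a new reading comes with each control period).
- ctrl.get_image(name): name is "scene" or "top"; returns a dict with "frame" (480x640x3 uint8, blue, green, red), "fx", "fy", "cx", "cy" (pixels), "rvec" (rotation vector, rad) and "tvec" (3), from world to camera coordinates, as OpenCV has them. Camera axes: x right, y down, z forward; pixel columns grow to the right and rows downward; lengths in mm; the calibration is good to about 2 mm. A picture is of the moment at which its call begins. There is no depth.
- ctrl.close_job(): hands the job in; it is judged then, once.
The state is a dict: "t": time; "qpos": joint angles; "qvel": joint speeds; "joint_torque": joint torques, N m; "ee_pos": TCP position; "orientation": TCP orientation; "ft_force": force on the tool from outside, world axes, zero at the start; "moment": the same for the moment, N m; "width": finger opening in mm; "grasp_force": force on a finger pad.
Only numpy, scipy, OpenCV 4.12 (cv2) and the standard library are available. Lean on these libraries where they do the work, as an engineer would, in place of code of your own. Each camera call takes 0.05 s, during which the arm holds its last target. There are 200 camera calls.

### The job

With the tea cabinet's glass flap still shut, turn the knob beside it until the red pointer lines up with the green mark on the angle gauge. Then take hold of the flap (the steel bar along its top is its handle), swing it open under control until it stands at the same angle as the red pointer, and finish while still holding it there with the fingers, so that a stay can be fitted: never let the flap drop, and leave the bowls, whisk, caddy, scoop, mug and jar where they are.

Things in the scene. Friction and masses are not known exactly. Their poses are not given: they have to be found in the camera images.
- case: the small tea-ware cabinet, fixed: wood and glass, 300 mm wide (its y), 180 mm deep (its x), 175 mm high; origin at the centre of its underside on the worktop. Its front faces its own -x, towards the robot. The whole front is a glass flap hinged along its lower edge; on its -y side stand the angle gauge (white arc in an upright plane parallel to its x-z plane, at y = -172 mm) and a grey gear box with the knob on top.
- flap (a joint): opening angle of the glass flap (rad): 0 = shut, leaning back 0.17 rad from upright against the cabinet; grows as its top swings out towards the cabinet's -x and down: at angle q it leans q - 0.17 rad forward of upright. Range 0 to 1.72. Hinge axis along the cabinet's y. It weighs about 0.45 kg, has almost no friction and is not sprung: it rests shut at 0, but beyond 0.17 it falls open unless held.
- flap_bar (a point): middle of the flap's grip bar: a round steel bar 12 mm thick and 136 mm long, along the cabinet's y, parallel to the flap's top edge, 205 mm from the hinge line. Two 10 mm posts, 58 mm either side of the middle, carry it clear of the flap, whose frame (12 mm thick) ends 155 mm from the hinge line; the bar's centre is 50 mm clear of it. Site axes are the flap's: z from hinge to bar, y along the bar.
- flap_hinge (a point): point on the flap's hinge line in the middle of its width: 98 mm in front (-x) of the cabinet's origin and 22 mm above the worktop. The pointer and the mark turn about the same line.
- knob (a joint): angle of the knob (rad), range 0 to 3.3: grows when turned clockwise seen from above. Stiff enough to stay where it is left (about 0.06 N m to turn).
- knob_grip (a point): point on the knob's upright axis at the height to grip; 135 mm in front (-x) and 257 mm to the -y side of the cabinet's origin. The grip is a straight upright bar, 42 mm long (along the point's x), 14 mm thick and 32 mm tall on a 44 mm disc, its top 7 mm above this point and 101 mm above the worktop; the disc's top is 71 mm above the worktop. The point's x axis runs along the grip and turns with the knob.
- pointer (a joint): angle of the red pointer on the gauge (rad), geared to the knob: 0.35 x the knob's angle. Measured like the flap's angle, from the same zero: pointer and flap are parallel when both read the same. Turning the knob clockwise swings it forward and down, towards the mark.
- pointer_tip (a point): tip of the red pointer, 130 mm from the hinge line (pointer 8 mm wide); its axes: z from hinge line to tip.
- mark (a joint): angle of the green mark on the gauge (rad), same zero and sense as the flap and the pointer. It stays where it was set.
- mark_tip (a point): inner end of the green mark (a tab 9 mm wide on the gauge, reaching 134 to 160 mm from the hinge line); its axes: z away from the hinge line.
- bowl_a: blue ceramic bowl standing inside the cabinet, 112 mm across, 68 mm high; origin at the centre of its underside. To be left alone.
- bowl_b: terracotta bowl standing inside the cabinet, 112 mm across, 68 mm high; origin at the centre of its underside. To be left alone.
- whisk: bamboo whisk on a black ceramic shaper, 68 mm across, 135 mm high, standing on the worktop; origin at the centre of its underside. To be left alone.
- caddy: aluminium tea caddy, 71 mm across, 95 mm high, standing on the worktop; origin at the centre of its underside. To be left alone.
- scoop: short bamboo scoop, 145 mm long, 16 mm wide, about 10 mm high, lying on the worktop; origin at the centre of its underside. To be left alone.
- mug: white mug, 80 mm across, 90 mm high, standing on the worktop; origin at the centre of its underside. To be left alone.
- jar: amber glass jar, 76 mm across, 110 mm high, standing on the worktop; origin at the centre of its underside. To be left alone.

How it is judged (in metres and radians):
On the way, in this order (a step that is already met when the one before it is completed fails the run):
1. the red pointer is set to the green mark while the flap is shut (angle between the z axis of pointer_tip and the z axis of mark_tip, either way round below 0.05 rad and value of joint flap below 0.1 rad), for 0.3 s.
2. the flap, held by the fingers, stands at the pointer's angle (angle between the z axis of flap_bar and the z axis of pointer_tip, either way round below 0.07 rad and contact force between the fingers and flap above 0.5 N), for 0.3 s.
At the end, for the whole second after the job is handed in: Pointer within 0.05 rad of the green mark; flap within 0.07 rad of the pointer, at rest (under 0.1 rad/s) and held by the fingers (contact force over 0.5 N) (all of step 2 and angle between the z axis of pointer_tip and the z axis of mark_tip, either way round below 0.05 rad and velocity of joint flap between -0.1 and 0.1 rad/s); the arm keeps its last pose, push and grip.
It fails at once if the flap is dropped or flung (faster than 2.5 rad/s) (velocity of joint flap above 2.5 rad/s or velocity of joint flap below -2.5 rad/s).
It fails at once if a bowl, the whisk, caddy, scoop, mug or jar is moved by more than 30 mm or tipped over (distance of any of bowl_a, bowl_b, whisk, caddy, scoop, mug, jar from where it was at the start of the episode above 0.03 m or angle between any of bowl_a, bowl_b, whisk, caddy, mug, jar's own z axis and vertical above 0.5 rad).
It also fails if it takes over 72 s, if anything falls off the work surface, if the arm or the gripper's body presses on something with over 40 N, if the wrist force passes 120 N, or if a joint passes its speed limit or range.

## Working session

There is one attempt and no reset: what is moved stays moved. The work goes in short steps, Python scripts to look and compute and a tool call to move; the robot and the scene stay as the last step left them, time stands still between calls to the robot, and variables do not carry over. Pictures are saved under pics/ and viewed, at most 10 in all, crops included, and the job is handed in when it is done.

Besides the shell and the picture viewer there is one more tool, called after "Request:" as name([rows], argument=value, ...), one row to a line, values as JSON. arm_command: Moves the arm, as the interface text tells. Its arguments: {"type":"object","properties":{"series":{"type":"array"},"jaw":{"type":"number"}},"required":["series"]}

```bash
mkdir -p pics; python3 - <<'E'
from workcell import ctrl
import cv2,numpy as np,pickle
o=ctrl.get_obs();print(o)
for n in("scene","top"):
    d=ctrl.get_image(n);cv2.imwrite(f"pics/{n}0.png",d["frame"]);pickle.dump(d,open(f"{n}0.pkl","wb"))
    R=cv2.Rodrigues(np.array(d["rvec"],float))[0];print(n,d["fx"],d["cx"],d["cy"],(-R.T@np.ravel(d["tvec"])).round(0),R.round(2).tolist())
E
```

```text
{'t': 0.0, 'qpos': array([ 1.31101461e+00,  4.23838146e-01,  1.63070201e+00, -1.85248116e-05,
        1.08855236e+00, -1.90010079e-02]), 'qvel': array([-0.00049454,  0.00045606,  0.0014797 , -0.00050671,  0.00211773,
        0.00018573]), 'joint_torque': array([ 1.48952236e-03, -5.44621575e+01, -2.73665768e+01,  6.44245720e-02,
        2.28549406e-02, -1.50837327e-04]), 'ee_pos': array([148.88383427, 606.46892494, 240.89862381]), 'orientation': array([-3.77267874e-01, -3.11866328e+00,  2.33655682e-03]), 'ft_force': array([ 0.37617126, -0.1741127 ,  0.03301756]), 'moment': array([-0.02677946,  0.05582023,  0.01166819]), 'grasp_force': 0.0, 'width': 87.71645813662766}
scene 464.0022764553828 325.42660113866054 235.66940400101677 [ 897. -613. 1258.] [[0.87, 0.5, 0.01], [0.43, -0.74, -0.52], [-0.25, 0.45, -0.86]]
top 458.802228220432 324.8444989850857 240.81941878969215 [ 424.  -38. 1321.] [[-0.02, -1.0, -0.02], [-1.0, 0.02, -0.1], [0.1, 0.02, -1.0]]
```

View pics/scene0.png

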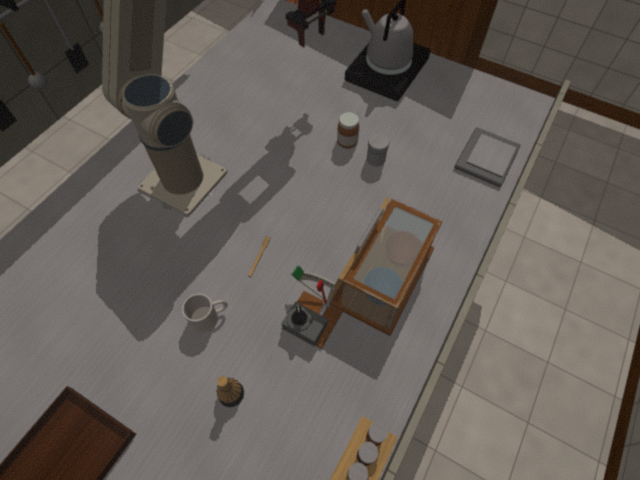

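View pics/top0.png

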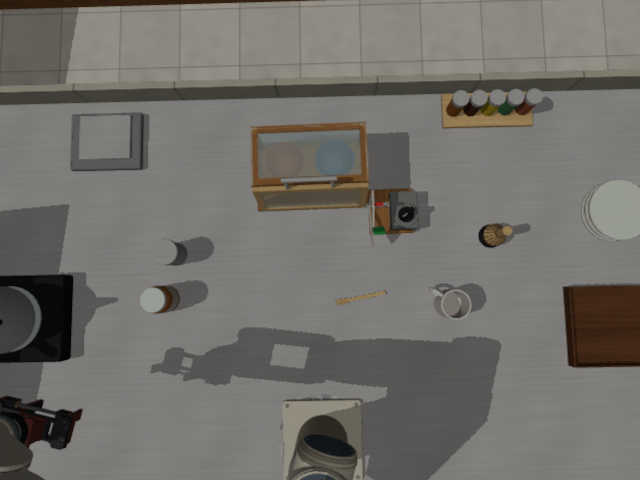

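The top view shows the cabinet at about (252–370, 123–210), the knob near (406, 213), the green mark near (379, 231) and the bar near (310, 181). The scene view shows the green mark at (298, 272) and the red pointer tip at (321, 287). I'll enlarge both.

```bash
cat > h.py <<'E'
import cv2,numpy as np,pickle
def cam(d):
    R=cv2.Rodrigues(np.array(d["rvec"],float))[0];t=np.ravel(d["tvec"]).astype(float)
    K=np.array([[d["fx"],0,d["cx"]],[0,d["fy"],d["cy"]],[0,0,1]]);return K,R,t
def ray(d,p):
    K,R,t=cam(d);return -R.T@t,R.T@np.linalg.inv(K)@np.array([p[0],p[1],1.])
def onz(d,p,z):
    c,r=ray(d,p);return c+r*(z-c[2])/r[2]
def proj(d,P):
    K,R,t=cam(d);q=(K@(R@np.atleast_2d(P).T+t[:,None])).T;return q[:,:2]/q[:,2:]
def blob(f,col,box):
    x0,y0,x1,y1=box;b,g,r=[f[...,i].astype(int) for i in range(3)]
    m=(r>g+50)&(r>b+50)&(g<60) if col=="r" else (g>r+40)&(g>b+25)
    k=np.zeros(m.shape,bool);k[y0:y1,x0:x1]=1;ys,xs=np.nonzero(m&k);return xs,ys
E
python3 - <<'E'
from h import *
T=pickle.load(open("top0.pkl","rb"));S=pickle.load(open("scene0.pkl","rb"))
a=cv2.resize(T["frame"][110:250,240:440],(800,560),interpolation=cv2.INTER_CUBIC);cv2.imwrite("pics/topc.png",a)
a=cv2.resize(S["frame"][195:345,270:450],(720,600),interpolation=cv2.INTER_CUBIC);cv2.imwrite("pics/scenec.png",a)
for n,d,bx in(("t",T,(360,180,420,245)),("s",S,(280,255,345,320))):
  for c in "rg":
    x,y=blob(d["frame"],c,bx);print(n,c,len(x),x.mean(),y.mean(),x.min(),x.max(),y.min(),y.max())
E
```

```text
t r 31 378.4193548387097 203.4516129032258 375 382 202 205
t g 64 378.84375 230.5625 374 384 228 233
s r 23 319.2173913043478 283.5652173913044 317 321 280 287
s g 11 295.45454545454544 270.09090909090907 293 297 267 273
```

View pics/topc.png

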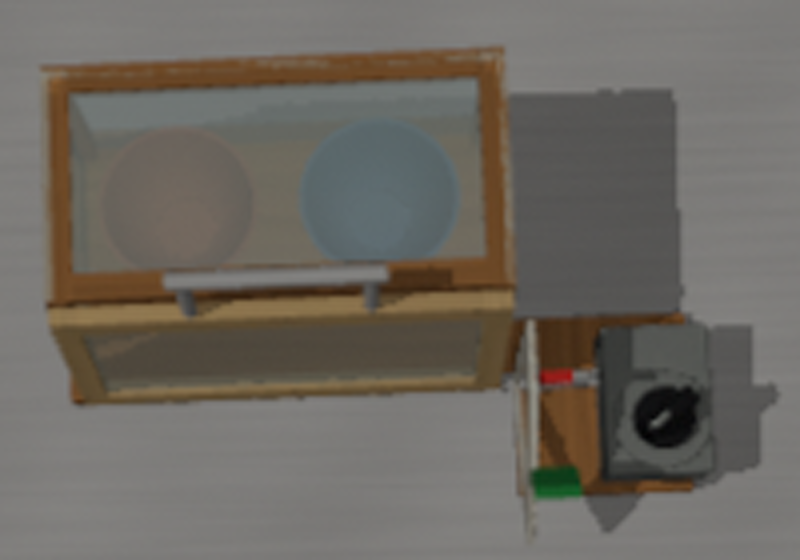

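View pics/scenec.png

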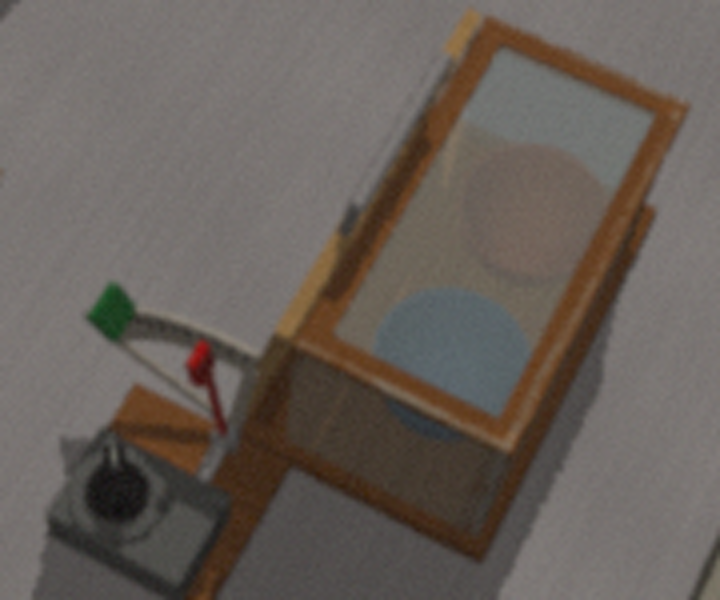

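The crops show the cabinet's top rim corners clearly, the red pointer almost upright and the green mark tilted well forward. The knob is a black disc at about topc (665, 415), with its grip running diagonally. I'll fit the case pose, angles and knob.

```bash
cat >> h.py <<'E'
from scipy.optimize import least_squares
def tri(ds,ps):
    A=[];b=[]
    for d,p in zip(ds,ps):
        c,r=ray(d,p);r/=np.linalg.norm(r);M=np.eye(3)-np.outer(r,r);A.append(M);b.append(M@c)
    A=np.vstack(A);b=np.hstack(b);X=np.linalg.lstsq(A,b,rcond=None)[0];return X,np.linalg.norm(A@X-b)
def Rz(a): c,s=np.cos(a),np.sin(a);return np.array([[c,-s,0],[s,c,0],[0,0,1]])
E
python3 - <<'E'
from h import *
T=pickle.load(open("top0.pkl","rb"));S=pickle.load(open("scene0.pkl","rb"))
L=np.array([[90,150,175],[90,-150,175]])
tp=np.array([[42,68],[503,48]])/4+[240,110]-.4;sp=np.array([[685,107],[512,448]])/4+[270,195]-.4
f=lambda v:np.r_[(proj(T,L@Rz(v[2]).T+[v[0],v[1],0])-tp).ravel(),(proj(S,L@Rz(v[2]).T+[v[0],v[1],0])-sp).ravel()]
r=least_squares(f,[650,50,0]);print("case",r.x,r.fun.round(1))
x,y,a=r.x;np.save("case.npy",r.x);loc=lambda P:Rz(a).T@(np.array(P)-[x,y,0])
W=lambda P:Rz(a)@np.array(P,float)+[x,y,0]
print([onz(T,p,175).round(1) for p in tp],[onz(S,p,175).round(1) for p in sp])
for c in "rg":
    P=[np.mean(blob(d["frame"],c,bx),1) for d,bx in((T,(360,180,420,245)),(S,(280,255,345,320)))]
    X,e=tri((T,S),P);l=loc(X);print(c,P,"local",l.round(1),e.round(1),"q",np.arctan2(-(l[0]+98),l[2]-22)+.17,np.hypot(l[0]+98,l[2]-22))
k=W([-135,-257,94]);print("knob",k,proj(T,k),proj(S,k));print("hinge",W([-98,0,22]))
bar=W([-98+205*np.sin(.17),0,22+205*np.cos(.17)]);print("bar",bar,proj(T,bar),proj(S,bar))
o=[]
for d in(T,S):
    u,v=proj(d,k)[0].round().astype(int);q=d["frame"][v-13:v+13,u-13:u+13]
    o.append(cv2.resize(cv2.convertScaleAbs(q,alpha=2),(390,390),interpolation=cv2.INTER_CUBIC))
cv2.imwrite("pics/knob0.png",np.hstack(o))
E
```

```text
case [7.47948751e+02 1.65586853e+01 1.94316983e-02] [-0.5  0.3  0.6  0.4  0.9 -1.3 -0.2  1.3]
[array([835.8, 166.9, 175. ]), array([ 841.8, -130.2,  175. ])] [array([834.5, 163. , 175. ]), array([ 839.9, -128.3,  175. ])]
r [array([378.41935484, 203.4516129 ]), array([319.2173913 , 283.56521739])] local [-118.8 -175.1  146.8] 1.0 q 0.33555571547643614 126.51402089548982
g [array([378.84375, 230.5625 ]), array([295.45454545, 270.09090909])] local [-191.1 -173.1  152.2] 2.9 q 0.7908750252205876 160.015383900986
knob [ 617.96786963 -243.01590994   94.        ] [[407.33563428 211.83185849]] [[299.09649845 313.75805897]]
hinge [649.96725224  14.65449875  22.        ]
bar [684.64308613  15.32839391 224.04487722] [[308.68822939 178.43894113]] [[370.46246679 227.56766035]]
```

View pics/knob0.png

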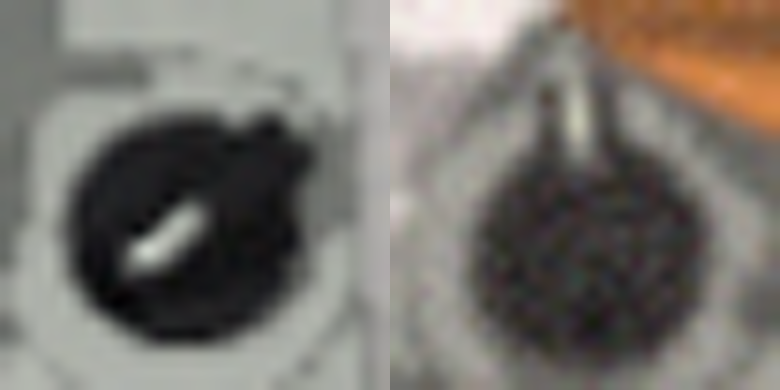

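The case is at about (748, 16.6) with yaw 0.019, the pointer at about 0.34 and the mark at about 0.79. The white line on the grip gives a grip direction of about -58° (mod 180°). So I need a clockwise knob turn of about 1.3 rad, and I'll travel to the knob first.

Request:
arm_command([
  {"linear":[-0.033,-0.0355,0],"turn":0},
  {"linear":[-0.033,-0.0355,0],"turn":0},
  {"linear":[-0.033,-0.0355,0],"turn":0},
  {"linear":[-0.033,-0.0355,0],"turn":0},
  {"linear":[-0.033,-0.0355,0],"turn":0},
  {"linear":[-0.033,-0.0355,0],"turn":0},
  {"linear":[-0.033,-0.0355,0],"turn":0},
  {"linear":[-0.033,-0.0355,0],"turn":0},
  {"linear":[-0.033,-0.0355,0],"turn":0},
  {"linear":[-0.033,-0.0355,0],"turn":0},
], jaw=1)

```text
t: 1.1
ee_pos: [385.3, 181.6, 241.7]
orientation: [0.377, 3.119, 0.0]
ft_force: [0.3, 0.5, 0.7]
width: 87.7
grasp_force: 0.0
```

Request:
arm_command([
  {"linear":[-0.033,-0.0355,0],"turn":0},
  {"linear":[-0.033,-0.0355,0],"turn":0},
  {"linear":[-0.033,-0.0355,0],"turn":0},
  {"linear":[-0.033,-0.0355,0],"turn":0},
  {"linear":[-0.033,-0.0355,0],"turn":0},
  {"linear":[-0.033,-0.0355,0],"turn":0},
  {"linear":[-0.033,-0.0355,0],"turn":0},
  {"linear":[-0.033,-0.0355,0],"turn":0},
  {"linear":[-0.033,-0.0355,0],"turn":0},
  {"linear":[-0.033,-0.0355,0],"turn":0},
])

```text
t: 2.1
ee_pos: [621.1, -241.8, 241.2]
orientation: [-0.378, -3.118, -0.0]
ft_force: [2.0, 0.6, 1.0]
width: 87.6
grasp_force: 0.0
```

Request:
arm_command([
  {"linear":[0,0,0],"turn":0.14},
  {"linear":[0,0,0],"turn":0.14},
  {"linear":[0,0,0],"turn":0.14},
  {"linear":[0,0,0],"turn":0.14},
  {"linear":[0,0,0],"turn":0.14},
  {"linear":[0,0,0],"turn":0.07},
  {"linear":[0,0,0],"turn":0},
  {"linear":[0,0,0],"turn":0},
])

```text
t: 2.9
ee_pos: [620.5, -239.9, 241.3]
orientation: [-1.518, -2.75, 0.0]
ft_force: [-0.3, 0.5, -0.1]
width: 88.1
grasp_force: 0.0
```

Request:
arm_command([
  {"linear":[-0.001,-0.006,0.02],"turn":0},
  {"linear":[0,0,0.025],"turn":0},
  {"linear":[0,0,0.025],"turn":0},
  {"linear":[0,0,0.02],"turn":0},
  {"linear":[0,0,0.02],"turn":0},
  {"linear":[0,0,0.015],"turn":0},
  {"linear":[0,0,0.01],"turn":0},
  {"linear":[0,0,0],"turn":0},
])

```text
t: 3.7
ee_pos: [615.4, -243.6, 105.3]
orientation: [-1.519, -2.747, 0.0]
ft_force: [-0.1, -0.6, 0.5]
width: 87.8
grasp_force: 0.0
```

Request:
arm_command([
  {"linear":[0,0,0],"turn":0},
  {"linear":[0,0,0],"turn":0},
  {"linear":[0,0,0],"turn":0},
  {"linear":[0,0,0],"turn":0},
  {"linear":[0,0,0],"turn":0},
  {"linear":[0,0,0],"turn":0},
  {"linear":[0,0,0],"turn":0},
  {"linear":[0,0,0],"turn":0},
  {"linear":[0,0,0],"turn":0},
  {"linear":[0,0,0],"turn":0},
], jaw=-1)

```text
t: 4.7
ee_pos: [616.6, -243.8, 106.7]
orientation: [1.521, 2.748, 0.001]
ft_force: [1.4, 1.8, 1.5]
width: 13.8
grasp_force: 29.9
```

Request:
arm_command([
  {"linear":[0,0,0],"turn":0.1},
  {"linear":[0,0,0],"turn":0.1},
  {"linear":[0,0,0],"turn":0.1},
  {"linear":[0,0,0],"turn":0.1},
  {"linear":[0,0,0],"turn":0.1},
  {"linear":[0,0,0],"turn":0.1},
  {"linear":[0,0,0],"turn":0.1},
  {"linear":[0,0,0],"turn":0.1},
  {"linear":[0,0,0],"turn":0.1},
  {"linear":[0,0,0],"turn":0.1},
])

```text
t: 5.7
ee_pos: [616.0, -243.8, 106.7]
orientation: [-2.656, -1.678, 0.0]
ft_force: [0.4, 1.7, 0.4]
width: 13.5
grasp_force: 29.9
```

```bash
python3 - <<'E'
from workcell import ctrl
from h import *
o=[]
for n,w in(("top",(340,160)),("scene",(270,230))):
    d=ctrl.get_image(n);pickle.dump(d,open(n+"1.pkl","wb"))
    o.append(cv2.resize(d["frame"][w[1]:w[1]+90,w[0]:w[0]+90],(400,400),interpolation=cv2.INTER_CUBIC))
    for c in "rg":
        x,y=blob(d["frame"],c,(w[0],w[1],w[0]+90,w[1]+90));print(n,c,len(x),x.mean() if len(x) else 0,y.mean() if len(x) else 0)
cv2.imwrite("pics/p1.png",np.hstack(o))
E
```

```text
top r 66 378.24242424242425 220.03030303030303
top g 64 378.84375 230.5625
scene r 7 319.0 295.57142857142856
scene g 0 0 0
```

View pics/p1.png

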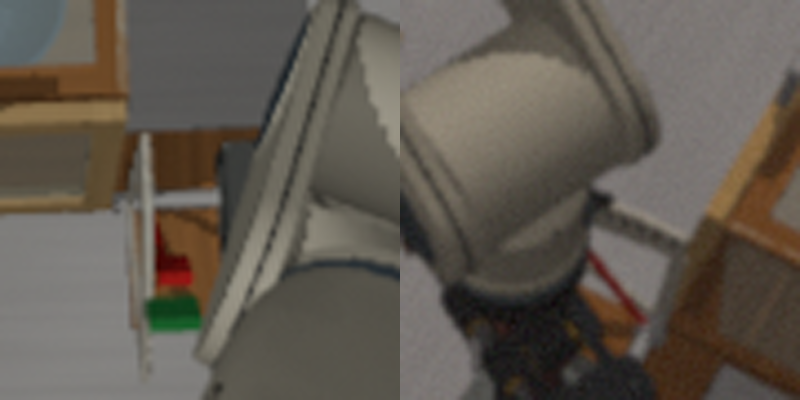

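The top view shows the red pointer head at crop (175, 270) and the green mark at (173, 312), so it isn't aligned yet. I'll compute both angles from the image rows and the known radii.

```bash
cat >> h.py <<'E'
from scipy.optimize import brentq
def world(l):
    x,y,a=np.load("case.npy");return Rz(a)@np.array(l,float)+[x,y,0]
def qrow(d,r,row,yl=-178):
    g=lambda q:proj(d,world([-98-r*np.sin(q-.17),yl,22+r*np.cos(q-.17)]))[0,1]-row
    return brentq(g,0,1.5)
E
python3 - <<'E'
from h import *
for n in "01":
    d=pickle.load(open(f"top{n}.pkl","rb"))
    for c,rs in(("r",(122,126,130)),("g",(143,147,151))):
        x,y=blob(d["frame"],c,(360,180,420,245));u,k=np.unique(y,return_counts=True);print(n,c,dict(zip(u.tolist(),k.tolist())))
        hx=x>=378;row=y[hx].mean();print("head rows",y[hx].min(),y[hx].max(),row,"x",x.min(),x.max(),[round(qrow(d,r,row),3) for r in rs])
E
```

```text
0 r {202: 8, 203: 8, 204: 8, 205: 7}
head rows 202 205 203.42105263157896 x 375 382 [0.331, 0.331, 0.332]
0 g {228: 10, 229: 10, 230: 11, 231: 11, 232: 11, 233: 11}
head rows 228 233 230.6 x 374 384 [0.847, 0.83, 0.814]
1 r {211: 1, 212: 1, 213: 1, 214: 2, 215: 2, 216: 1, 217: 1, 218: 8, 219: 8, 220: 8, 221: 9, 222: 9, 223: 8, 224: 7}
head rows 218 224 221.02702702702703 x 375 383 [0.717, 0.703, 0.69]
1 g {228: 10, 229: 10, 230: 11, 231: 11, 232: 11, 233: 11}
head rows 228 233 230.6 x 374 384 [0.847, 0.83, 0.814]
```

Request:
arm_command([
  {"linear":[0,0,0],"turn":0.1},
  {"linear":[0,0,0],"turn":0.1},
  {"linear":[0,0,0],"turn":0.1},
  {"linear":[0,0,0],"turn":0.07},
  {"linear":[0,0,0],"turn":0},
  {"linear":[0,0,0],"turn":0},
  {"linear":[0,0,0],"turn":0},
])

```text
t: 6.5
ee_pos: [615.9, -243.7, 106.7]
orientation: [-2.915, -1.169, 0.001]
ft_force: [-1.5, 1.9, 2.9]
width: 13.8
grasp_force: 29.9
```

Request:
arm_command([
  {"linear":[0,0,0],"turn":0},
  {"linear":[0,0,0],"turn":0},
  {"linear":[0,0,0],"turn":0},
  {"linear":[0,0,0],"turn":0},
  {"linear":[0,0,-0.02],"turn":0},
  {"linear":[0,0,-0.03],"turn":0},
  {"linear":[0,0,-0.04],"turn":0},
  {"linear":[0,0,-0.04],"turn":0},
  {"linear":[0,0,-0.04],"turn":0},
], jaw=0)

```text
t: 7.4
ee_pos: [615.9, -244.0, 278.2]
orientation: [2.917, 1.167, -0.0]
ft_force: [0.3, 0.6, -0.2]
width: 44.0
grasp_force: 0.0
```

Request:
arm_command([
  {"linear":[-0.025,0.025,0],"turn":0},
  {"linear":[-0.03,0.03,0],"turn":0},
  {"linear":[-0.03,0.03,0],"turn":0},
  {"linear":[-0.03,0.03,0],"turn":0},
  {"linear":[-0.03,0.03,0],"turn":0},
], jaw=1)

```text
t: 7.9
ee_pos: [610.8, -450.7, 276.8]
orientation: [2.917, 1.167, 0.0]
ft_force: [0.9, 0.4, -0.8]
width: 80.4
grasp_force: 0.0
```

```bash
python3 - <<'E'
from workcell import ctrl
from h import *
o=[]
for n,w in(("top",(340,160)),("scene",(270,230))):
    d=ctrl.get_image(n);pickle.dump(d,open(n+"2.pkl","wb"))
    o.append(cv2.resize(d["frame"][w[1]:w[1]+90,w[0]:w[0]+90],(400,400),interpolation=cv2.INTER_CUBIC))
    for c in "rg":
        x,y=blob(d["frame"],c,(w[0],w[1],w[0]+90,w[1]+90))
        if len(x):
            hx=x>=378 if n=="top" else x>0;print(n,c,len(x),x.mean(),y[hx].min(),y[hx].max(),y[hx].mean(),[round(qrow(d,r,y[hx].mean()),3) for r in (122,126,130,143,147)] if n=="top" else "")
cv2.imwrite("pics/p2.png",np.hstack(o))
E
```

```text
top r 42 377.45238095238096 222 225 223.61111111111111 [0.778, 0.762, 0.747, 0.704, 0.693]
top g 64 378.84375 228 233 230.6 [0.958, 0.933, 0.911, 0.847, 0.83]
scene r 47 306.36170212765956 277 301 284.40425531914894 
scene g 10 295.6 267 273 270.1
```

View pics/p2.png

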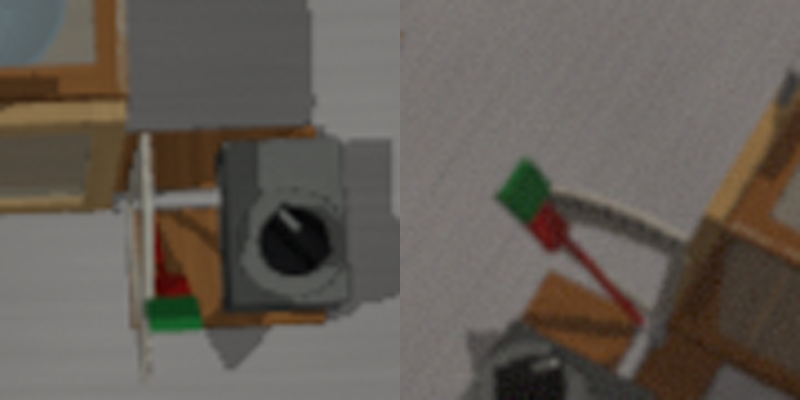

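The scene crop shows the red head at (549, 226) touching the inner end of the green tab at (525, 190), so it is close to aligned. I'll quantify it by casting scene rays onto the tab plane.

```bash
python3 - <<'E'
from h import *
x,y,a=np.load("case.npy")
loc=lambda P:Rz(a).T@(np.array(P)-[x,y,0])
T=pickle.load(open("top2.pkl","rb"));S=pickle.load(open("scene2.pkl","rb"))
for u in(374,384.5): print("green col y",loc(onz(T,(u,230),141)).round(1))
f=S["frame"];hsv=cv2.cvtColor(f,cv2.COLOR_BGR2HSV).astype(int)
S0=pickle.load(open("scene0.pkl","rb"));h0=cv2.cvtColor(S0["frame"],cv2.COLOR_BGR2HSV).astype(int)
def m(h,c):
    H,Sa=h[...,0],h[...,1]
    k=((H<6)|(H>172))&(Sa>130) if c=="r" else (H>45)&(H<80)&(Sa>100)
    b=np.zeros(H.shape,bool);b[255:318,285:340]=1;ys,xs=np.nonzero(k&b);return xs,ys
for nm,d,h in(("2",S,hsv),("0",S0,h0)):
  for c in "rg":
    xs,ys=m(h,c)
    for yl in(-173,-178,-183):
      out=[]
      for p in zip(xs,ys):
        o,r=ray(d,p);o=loc(o);r=Rz(a).T@r;P=o+r*(yl-o[1])/r[1];out.append((np.hypot(P[0]+98,P[2]-22),np.arctan2(-P[0]-98,P[2]-22)+.17))
      o=np.array(out)
      print(nm,c,yl,len(o),"px",np.mean(xs),np.mean(ys),"r",o[:,0].min().round(),o[:,0].mean().round(1),o[:,0].max().round(),"q",o[:,1].mean().round(3),"|",[(lo,int(s.sum()),o[s,1].mean().round(3)) for lo in range(20,180,20) for s in[(o[:,0]>=lo)&(o[:,0]<lo+20)] if s.any()])
E
```

```text
green col y [-186.2 -160.5  141. ]
green col y [-187.3 -187.6  141. ]
2 r -173 77 px 307.8961038961039 285.5974025974026 r 14.0 90.1 135.0 q 0.876 | [(20, 8, np.float64(0.79)), (40, 7, np.float64(0.808)), (60, 5, np.float64(0.818)), (80, 12, np.float64(0.961)), (100, 30, np.float64(0.924)), (120, 12, np.float64(0.782))]
2 r -178 77 px 307.8961038961039 285.5974025974026 r 24.0 98.3 144.0 q 0.746 | [(20, 5, np.float64(0.514)), (40, 10, np.float64(0.589)), (60, 6, np.float64(0.663)), (80, 7, np.float64(0.811)), (100, 27, np.float64(0.853)), (120, 21, np.float64(0.743)), (140, 1, np.float64(0.673))]
2 r -183 77 px 307.8961038961039 285.5974025974026 r 36.0 107.6 153.0 q 0.649 | [(20, 2, np.float64(0.348)), (40, 8, np.float64(0.404)), (60, 8, np.float64(0.5)), (80, 5, np.float64(0.588)), (100, 20, np.float64(0.769)), (120, 25, np.float64(0.718)), (140, 9, np.float64(0.645))]
2 g -173 78 px 297.6923076923077 272.79487179487177 r 119.0 147.9 176.0 q 0.83 | [(100, 1, np.float64(1.025)), (120, 22, np.float64(0.927)), (140, 38, np.float64(0.822)), (160, 17, np.float64(0.712))]
2 g -178 78 px 
[... 916 characters left out ...]
.0 q 0.27 | [(40, 6, np.float64(0.18)), (60, 3, np.float64(0.216)), (80, 3, np.float64(0.233)), (100, 14, np.float64(0.306)), (120, 15, np.float64(0.301)), (140, 16, np.float64(0.268)), (160, 7, np.float64(0.248))]
0 g -173 80 px 297.7625 272.7375 r 119.0 148.2 177.0 q 0.827 | [(100, 1, np.float64(1.025)), (120, 22, np.float64(0.927)), (140, 39, np.float64(0.82)), (160, 18, np.float64(0.709))]
0 g -178 80 px 297.7625 272.7375 r 125.0 156.0 186.0 q 0.76 | [(120, 13, np.float64(0.88)), (140, 35, np.float64(0.79)), (160, 28, np.float64(0.686))]
0 g -183 80 px 297.7625 272.7375 r 133.0 164.3 196.0 q 0.701 | [(120, 4, np.float64(0.823)), (140, 28, np.float64(0.772)), (160, 34, np.float64(0.665))]
```

Both views put the mark at about 0.83 and the pointer at 0.81–0.84, so it is aligned within tolerance. Next I'll turn the tool so the jaws close along x, then go over the bar.

Request:
arm_command([
  {"linear":[0,0,0],"turn":-0.138},
  {"linear":[0,0,0],"turn":-0.138},
  {"linear":[0,0,0],"turn":-0.138},
  {"linear":[0,0,0],"turn":-0.138},
  {"linear":[0,0,0],"turn":-0.138},
  {"linear":[0,0,0],"turn":-0.138},
  {"linear":[0,0,0],"turn":0},
])

```text
t: 8.7
ee_pos: [611.1, -448.3, 276.5]
orientation: [-2.199, -2.243, -0.0]
ft_force: [0.2, -0.9, -0.4]
width: 87.7
grasp_force: 0.0
```

Request:
arm_command([
  {"linear":[0.0465,0.0083,0],"turn":0},
  {"linear":[0.0465,0.0083,0],"turn":0},
  {"linear":[0.0465,0.0083,0],"turn":0},
  {"linear":[0.0465,0.0083,0],"turn":0},
  {"linear":[0.0465,0.0083,0],"turn":0},
  {"linear":[0.0465,0.0083,0],"turn":0},
  {"linear":[0.0465,0.0083,0],"turn":0},
  {"linear":[0.0465,0.0083,0],"turn":0},
  {"linear":[0.0465,0.0083,0],"turn":0},
  {"linear":[0.0465,0.0083,0],"turn":0},
])

```text
t: 9.7
ee_pos: [685.5, 19.7, 276.9]
orientation: [2.206, 2.237, 0.0]
ft_force: [-0.1, 0.2, -0.3]
width: 87.9
grasp_force: 0.0
```

Request:
arm_command([
  {"linear":[0,0,0],"turn":0},
  {"linear":[0,0,0],"turn":0},
])

```text
t: 9.9
ee_pos: [685.5, 18.8, 276.6]
orientation: [2.201, 2.241, -0.001]
ft_force: [-0.4, -0.3, 0.1]
width: 87.6
grasp_force: 0.0
```

Request:
arm_command([
  {"linear":[-0.003,0,0.015],"turn":0},
  {"linear":[0,0,0.015],"turn":0},
  {"linear":[0,0,0.013],"turn":0},
  {"linear":[0,0,0.009],"turn":0},
  {"linear":[0,0,0],"turn":0},
  {"linear":[0,0,0],"turn":0},
])

```text
t: 10.5
ee_pos: [685.8, 14.1, 224.4]
orientation: [-2.202, -2.241, 0.0]
ft_force: [0.3, -0.5, -0.7]
width: 88.0
grasp_force: 0.0
```

Request:
arm_command([
  {"linear":[0,0,0],"turn":0},
  {"linear":[0,0,0],"turn":0},
  {"linear":[0,0,0],"turn":0},
  {"linear":[0,0,0],"turn":0},
  {"linear":[0,0,0],"turn":0},
  {"linear":[0,0,0],"turn":0},
  {"linear":[0,0,0],"turn":0},
  {"linear":[0,0,0],"turn":0},
  {"linear":[0,0,0],"turn":0},
  {"linear":[0,0,0],"turn":0},
], jaw=-1)

```text
t: 11.5
ee_pos: [683.6, 14.4, 224.5]
orientation: [-2.199, -2.239, 0.006]
ft_force: [-16.0, -0.6, 13.8]
width: 11.4
grasp_force: 18.3
```

Request:
arm_command([
  {"linear":[0,-0.009,-0.001],"turn":0},
  {"linear":[0,-0.0085,-0.001],"turn":0},
  {"linear":[0,-0.0092,-0.0005],"turn":0},
  {"linear":[0,-0.0092,-0.0003],"turn":0},
  {"linear":[0,-0.0082,0.0001],"turn":0},
  {"linear":[0,-0.0082,0.0005],"turn":0},
  {"linear":[0,-0.0092,0.0009],"turn":0},
  {"linear":[0,-0.0091,0.0014],"turn":0},
  {"linear":[0,-0.008,0.0016],"turn":0},
  {"linear":[0,-0.008,0.0018],"turn":0},
])

```text
t: 12.5
ee_pos: [598.3, 13.0, 220.9]
orientation: [-2.201, -2.241, 0.0]
ft_force: [1.6, 1.5, 0.0]
width: 10.9
grasp_force: 30.0
```

```bash
python3 -c "
from workcell import ctrl
o=ctrl.get_obs();print(o['ee_pos'],o['ft_force'],o['width'],o['grasp_force'],o['moment'])"
```

```text
[598.27955887  13.0422348  220.91266823] [1.62496114 1.5375486  0.01662413] 10.89649717076069 30.000231564044952 [ 0.30841571 -0.36748292 -0.01215894]
```

Request:
arm_command([
  {"linear":[0,-0.0079,0.0022],"turn":0},
  {"linear":[0,-0.0079,0.0025],"turn":0},
  {"linear":[0,-0.0077,0.0029],"turn":0},
  {"linear":[0,-0.0076,0.0031],"turn":0},
  {"linear":[0,-0.0074,0.0035],"turn":0},
  {"linear":[0,-0.0074,0.0037],"turn":0},
  {"linear":[0,-0.0079,0.0046],"turn":0},
  {"linear":[0,-0.0079,0.0048],"turn":0},
  {"linear":[0,-0.0071,0.005],"turn":0},
  {"linear":[0,-0.0071,0.0052],"turn":0},
])

```text
t: 13.5
ee_pos: [522.6, 11.5, 183.2]
orientation: [-2.201, -2.241, 0.0]
ft_force: [-0.0, 5.3, 0.3]
width: 11.1
grasp_force: 30.0
```

Request:
arm_command([
  {"linear":[0,0,0],"turn":0},
  {"linear":[0,0,0],"turn":0},
  {"linear":[0,0,0],"turn":0},
  {"linear":[0,0,0],"turn":0},
])

```text
t: 13.9
ee_pos: [523.1, 11.5, 183.8]
orientation: [-2.201, -2.241, 0.001]
ft_force: [-2.1, 4.4, 0.7]
width: 11.0
grasp_force: 30.0
```

```bash
python3 - <<'E'
from workcell import ctrl
from h import *
o=ctrl.get_obs();print(o['ee_pos'],o['ft_force'],o['width'],o['grasp_force'])
h=np.array([649.97,0,22]);p=o['ee_pos']-h;print("q",np.arctan2(-p[0],p[2])+.17,np.hypot(p[0],p[2]))
a=[]
for n,w in(("top",(240,110)),("scene",(260,180))):
    d=ctrl.get_image(n);pickle.dump(d,open(n+"3.pkl","wb"));a.append(cv2.resize(d["frame"][w[1]:w[1]+150,w[0]:w[0]+150],(400,400),interpolation=cv2.INTER_CUBIC))
cv2.imwrite("pics/p3.png",np.hstack(a))
E
```

```text
[523.12654237  11.51916536 183.77266371] [-2.12072328  4.43999374  0.72360008] 11.023200829669825 29.99951273202896
q 0.8349608229816 205.57153856575778
```

View pics/p3.png

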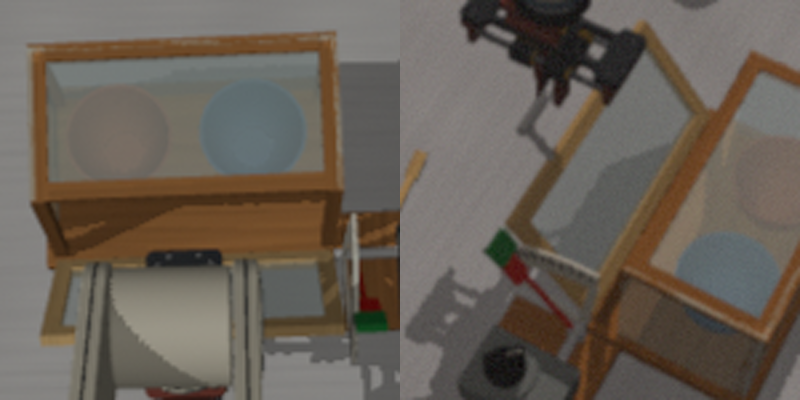

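The flap is held open by the fingers. In the scene crop its side edge, (510, 225)–(590, 300), runs parallel to the red pointer, (515, 270)–(570, 325), and the geometry gives q ≈ 0.835 at the expected 205 mm radius. I'm handing it in.

```bash
python3 -c "
from workcell import ctrl
print(ctrl.close_job())"
```

```text
the job is handed in; nothing more can be done
None
```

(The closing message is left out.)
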